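# Lighten the polishing arm and hold it up for inspection

## Robot

A 7-joint arm with a two-finger parallel gripper is mounted at the origin on the work surface. World frame = base frame: x ahead of the robot, y to its left, z up, the work surface at z = 0. Lengths are in m, angles in rad, forces in N, time in s.
With the tool pointing down it reaches from about 0.4 to 0.875 m from the base axis. Payload 19.3 kg.
Tool frame: the origin (TCP) lies midway between the tips of the shut fingers; the grasp point (between the pads) lies 19 mm behind it (bot.pinch_z is the distance from the TCP to the grasp point, in m); z points along the fingers, y is the line along which they close (so a half turn about z gives the same grasp; the last joint's range is limited). The gripper opens to 85 mm and grips with 20 to 120 N. Pads are 22 mm wide; open, the fingers measure 114 mm over their backs; the gripper's body (76 mm by 85 mm) begins 54 mm behind the grasp point. The pads swing forward as they close: fully open they stand 13 mm farther back than shut.
Start: joints at [1.115, 0.521, -0.036, 1.599, 0.021, 1.021, -0.113], TCP at [0.235, -0.579, 0.231] pointing down, gripper open.
Joint ranges: [-2.91, 2.91], [-0.3, 2.13], [-1.5, 1.42], [0.17, 2.43], [-1.26, 4.41], [0.16, 1.93], [-2.52, 2.52]. Speed limits (rad/s): [1.89, 1.89, 2.39, 2.39, 3.01, 3.01, 3.01].

## Interface

Orientations are given as [roll, pitch, yaw] about the fixed x, y, z axes, in that order (R = Rz(yaw) Ry(pitch) Rx(roll)).
In Python, from workcell import observe, viewer, bot gives the robot as it stands. The module is installed in compiled form; this text tells all that it offers.
- The arm moves only by the tool play_rows, never from a script. Its argument "motion" is a list of rows, each a list of 7 numbers: the shift along the tool's x, y, z in cm, then the turn, a rotation vector about the tool's x, y, z in rad, then the opening, from -1 (shut) to 1 (fully open), so that 0 is half open. A call has exactly 5 rows; each row is the pose to reach, as a shift and turn from the pose commanded when the call began, along the tool's axes at that moment; what a row does not reach only later rows make up. A row lasts 1/10 s, in which the tool goes at most 50 mm and 8.59 degrees, less where a joint would pass 70% of its speed; a pose out of reach is approached as far as the arm can. A call with a gripper value outside its range is refused whole. The fingers move at their own pace and stop on an object; "squeeze" is the grip in N (left out, the last holds). Time passes only in rows, so rows that repeat a pose let the fingers close, or fill a call up. It gives the time, the measured TCP pose, the force, the opening and the grip force at its end, in the units of the state.
- observe(): the state, without advancing time (a new reading comes with each control period).
- viewer.grab_frame(name): name is "scene" or "top"; returns (picture, depth): 480x640x3 uint8, red, green, blue; 480x640 float32, m along the optical axis (not along the pixel's ray), 0 where there is no reading.
- viewer.camera_info(name): a dict with "fx", "fy", "cx", "cy" (pixels), "k1" (the pictures are not rectified: a ray, as slopes to the right and down, at radius r is drawn at 1 + k1 r^2 times it, then the intrinsics apply), "R" (3x3) and "t" (3): a world point X has camera coordinates R X + t. Camera axes: x right, y down, z forward; pixel columns grow to the right and rows downward; lengths in m; the calibration is good to about 2 mm. A picture is of the moment at which its call begins. camera_info takes no time and is no camera call.
- bot.job_done(): hands the job in; it is judged then, once.
The state is a dict: "clock": time; "qpos": joint angles; "qd": joint speeds; "joint_efforts": joint torques, N m; "position": TCP position; "tool_rot": TCP orientation; "force": force on the tool from outside, world axes, zero at the start; "moment": the same for the moment, N m; "grip_width": finger opening in m; "finger_force": force on a finger pad.
Only numpy, scipy, OpenCV 4.12 (cv2) and the standard library are available. Lean on these libraries where they do the work, as an engineer would, in place of code of your own. Each camera call takes 0.05 s, during which the arm holds its last target. There are 200 camera calls.

## Task

The stone is ready for its last light polish: take the two upper of the three brass weights off the post of the polishing arm and lay them flat, side by side, in the wooden tray, leaving the lowest weight on the post. Then lift the arm by its cross handle until its pointer stands at the red marker on the scale, and finish while still holding it there, so that the facet can be looked at: do not let go at the end. Do not let the arm drop or shift the marker, keep everything clear of the copper lap, and leave the other things on the bench where they are.

Things in the scene. Friction and masses are not known exactly. Their poses are not given: they have to be found in the camera images.
- machine: Fixed gem-polishing machine: round grey splash bowl (outside diameter 264, rim 50 above the bench) with a copper lap in it, and beside it a steel mast (125 high, its scale and marker up to 175) that carries the hinged polishing arm. Origin on the bench under the bowl's centre, z up. In this frame the hinge is at x -60, y +155, z 105; the lowered arm runs from there along -y, across the bowl.
- lap: The polishing lap in the bowl, fixed: grey disc of diameter 216 with a copper disc of diameter 160 on it, top face 40 above the bench, and a dark spindle nut at its centre reaching 70 above the bench. Nothing may touch it. Origin on the bench top under its centre.
- overarm (a joint): Angle in rad of the polishing arm about its horizontal hinge: 0 = lowered, on its stop, the stone just on the lap; grows as the outer end is raised, up to 1.1. Nothing else holds it up: it falls back if let go. It weighs about 0.63 kg; with one weight left on, 3.5 to 5.5 N upward at the handle carries it.
- hinge (a point): Point on the hinge axis at mid width of the arm, 105 above the bench. Its frame swings with the arm: x along the hinge axis, -y from hinge to handle, z square to the arm. The arm is a bar 22 wide and 20 high centred on that line; 168 from the hinge sits a dark head with a brass gear (diameter 50), reaching 45 above the line, and a thin dop with a blue stone below.
- handle: Cross handle at the arm's outer end, swinging with it: round bar 150 long parallel to the hinge axis (its own x), level at every arm angle, with black rubber sleeves of diameter 18 from 20 to 75 on either side of the middle. Origin at the middle, on the bar's axis, 235 from the hinge axis and at hinge height when lowered; frame parallel to hinge.
- pointer_tip (a point): Tip of the black pointer on the arm, 81 from the hinge axis, 29 to the +x side of the arm's centre line, on the line from hinge to handle. Frame parallel to that of hinge.
- marker (a joint): Angle in rad at which the red marker stands on the white scale plate, measured as for overarm: the arm is at the mark when overarm equals marker. It stays where it is, by friction, unless pushed.
- marker_tip (a point): Point in the head of the red marker, 86 from the hinge axis, 35 to the +x side of the arm's centre line, beside the white scale plate (radius 72) at the hinge. Its -y axis points from the hinge towards the mark.
- post_seat (a point): Centre of the seat for weights on top of the arm, at the foot of the weight post, 112 from the hinge axis and 14 above the arm's centre line. The post is of diameter 10 and reaches 64 above the seat, square to the arm. Frame parallel to that of hinge.
- weight_a: Brass disc weight, diameter 40, 20 thick, central hole of diameter 15, about 0.18 kg; at the start the lowest of the three stacked loose on the post. Origin at the centre of its underside, z along the hole. The three are alike; this one stays on the post.
- weight_b: Same kind of brass weight; at the start the middle one of the stack, its underside 20 above the seat.
- weight_c: Same kind of brass weight; at the start the top one of the stack, its underside 40 above the seat.
- tray_in (a point): Centre of the inner floor of the wooden weight tray, fixed on the bench. Inner floor 120 along its x by 160 along its y, 5 above the bench; walls 5 thick, rim 20 above the bench. z up.
- loupe: Folding steel loupe lying on the bench, 50 by 26, 20 high. Leave alone. Origin under the lens.
- wrench: Flat steel spanner about 150 long lying along its x on the bench. Leave alone. Origin on its underside.
- dop_block: Wooden block 60 by 120 by 28 with four brass dops and coloured stones standing in it, 74 high in all. Leave alone. Origin at the centre of its underside.
- bottle: White bottle with red cap, diameter 52, 130 high, standing. Leave alone. Origin at the centre of its underside.
Not all that is in view belongs to the job. Leave any purple or turquoise look-alike of the weight_c alone.

How it is judged:
By the outcome, as a careful person would: the job done as asked, in the order asked, and still so for the second after the job is handed in, while the arm keeps its last pose, push and grip.
It also fails if it takes over 72 s, if anything falls off the work surface, if the arm or the gripper's body presses on something with over 40 N, if the wrist force passes 120 N, or if a joint passes its speed limit or range.

## Working session

There is one attempt and no reset: what is moved stays moved. The work goes in short steps, Python scripts to look and compute and a tool call to move; the robot and the scene stay as the last step left them, time stands still between calls to the robot, and variables do not carry over. Pictures are saved under pics/ and viewed, at most 10 in all, crops included, and the job is handed in when it is done.

Besides the shell and the picture viewer there is one more tool, called after "Request:" as a command line: name --pt "numbers of a row" for each row, then --argument value for the rest. play_rows: Moves the arm, as the interface text tells. Its arguments: {"type":"object","properties":{"motion":{"type":"array"},"squeeze":{"type":"number"}},"required":["motion"]}

```bash
mkdir -p pics; cat > h.py <<'E'
import numpy as np, cv2
from workcell import observe, viewer, bot
from scipy.spatial.transform import Rotation as Ro
def grab(n,fn=None):
    p,d=viewer.grab_frame(n)
    np.savez('last_%s.npz'%n,p=p,d=d)
    if fn: cv2.imwrite('pics/'+fn,p[:,:,::-1])
    return p,d
def ray(n,u,v):
    c=viewer.camera_info(n); x=(np.array(u,float)-c['cx'])/c['fx']; y=(np.array(v,float)-c['cy'])/c['fy']
    a,b=x,y
    for _ in range(20):
        s=1+c['k1']*(a*a+b*b); a,b=x/s,y/s
    R=np.array(c['R']);t=np.array(c['t'])
    return -R.T@t, np.stack([a,b,np.ones_like(a)],-1)@R
def onz(n,u,v,z):
    o,d=ray(n,u,v); return o+d*((z-o[2])/d[...,2])[...,None]
def cloud(n,d):
    v,u=np.mgrid[:480,:640]; o,r=ray(n,u,v); return o+r*d[...,None]
def proj(n,X):
    c=viewer.camera_info(n); q=np.array(c['R'])@np.array(X)+np.array(c['t']); a,b=q[:2]/q[2]; s=1+c['k1']*(a*a+b*b)
    return c['fx']*a*s+c['cx'],c['fy']*b*s+c['cy']
E
python3 - <<'E'
from h import *
for n in('scene','top'):
    grab(n,n+'0.png'); c=viewer.camera_info(n); print(n,c)
s=observe(); print({k:np.round(v,3) for k,v in s.items()}, bot.pinch_z)
E
```

```text
scene {'fx': 614.6257693574842, 'fy': 614.6257693574842, 'cx': 326.9922648202292, 'cy': 239.88582251557497, 'k1': -0.20749715685215084, 'R': array([[-0.08243901,  0.99653973,  0.0106004 ],
       [ 0.55387228,  0.05465668, -0.83080572],
       [-0.82851029, -0.06261954, -0.55646158]]), 't': array([ 0.00356764, -0.18992881,  1.9861875 ])}
top {'fx': 501.1845817693291, 'fy': 501.1845817693291, 'cx': 317.1599901348664, 'cy': 240.3637619356769, 'k1': 0.0316483668803856, 'R': array([[ 0.02617788, -0.9996501 ,  0.00379386],
       [-0.97663702, -0.02638463, -0.21326973],
       [ 0.21329521,  0.00187772, -0.97698599]]), 't': array([0.02633976, 0.55833971, 1.17376606])}
{'clock': np.float64(0.1), 'qpos': array([ 1.115,  0.522, -0.036,  1.6  ,  0.021,  1.021, -0.113]), 'qd': array([-0.002, -0.003, -0.   , -0.001,  0.001, -0.   ,  0.001]), 'joint_efforts': array([ 2.0000e-03, -9.2850e+01,  1.9840e+00, -3.7054e+01,  1.8000e-02,
        5.0000e-03, -0.0000e+00]), 'position': array([ 0.235, -0.579,  0.231]), 'tool_rot': array([-3.141,  0.   ,  0.386]), 'force': array([ 0.222,  0.028, -0.917]), 'moment': array([0.008, 0.01 , 0.014]), 'finger_force': np.float64(0.0), 'grip_width': np.float64(0.085)} 0.0187
```

View pics/scene0.png

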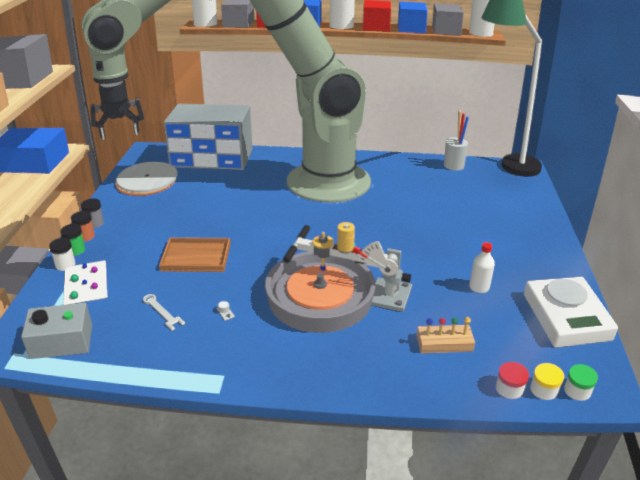

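View pics/top0.png

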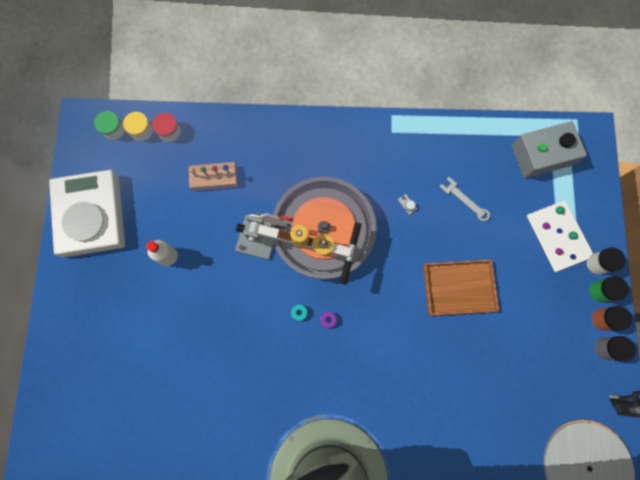

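```bash
python3 - <<'E'
from h import *
T=np.load('last_top.npz');S=np.load('last_scene.npz')
a=cv2.resize(T['p'][170:290,225:385],(640,480),interpolation=2)[:,:,::-1]
b=cv2.resize(S['p'][215:335,255:415],(640,480),interpolation=2)[:,:,::-1]
cv2.imwrite('pics/c1.png',cv2.resize(np.hstack([a,b]),(800,300)))
cv2.imwrite('pics/c2.png',b); cv2.imwrite('pics/c1.png',a)
C=cloud('top',T['d']); hsv=cv2.cvtColor(T['p'],cv2.COLOR_RGB2HSV)
# brass above 0.17
H,Sa,V=[hsv[...,i].astype(int) for i in range(3)]
m=(H>15)&(H<32)&(Sa>120)
n,l,st,ce=cv2.connectedComponentsWithStats(m.astype(np.uint8))
for i in range(1,n):
    if st[i,4]>30: print('brass',st[i],ce[i].round(1),np.median(C[l==i],0).round(4))
# dark handle
m=(V<60)&(C[...,2]>0.09)&(C[...,2]<0.14)
n,l,st,ce=cv2.connectedComponentsWithStats(m.astype(np.uint8))
for i in range(1,n):
    if st[i,4]>30: print('dark',st[i],ce[i].round(1),np.median(C[l==i],0).round(4),C[l==i].mean(0).round(4))
# copper circle on z=.04
m=(H<14)&(Sa>140)&(V>120)
n,l,st,ce=cv2.connectedComponentsWithStats(m.astype(np.uint8))
for i in range(1,n):
    if st[i,4]>300: print('cop',st[i],ce[i].round(1),np.median(C[l==i],0).round(4))
# tray
for nm,D in(('top',T),('scene',S)):
    Cc=cloud(nm,D['d']); hs=cv2.cvtColor(D['p'],cv2.COLOR_RGB2HSV)
    m=((hs[...,0]<20)&(hs[...,1]>80)&(Cc[...,2]<.06)&(Cc[...,2]>-.01)).astype(np.uint8)
    n,l,st,ce=cv2.connectedComponentsWithStats(m)
    for i in range(1,n):
        if st[i,4]>1500:
            cs,_=cv2.findContours((l==i).astype(np.uint8),0,1); r=cv2.minAreaRect(cs[0]); bx=cv2.boxPoints(r); w=onz(nm,bx[:,0],bx[:,1],.02)
            print('tray?',nm,st[i],w.round(4).tolist(),w.mean(0).round(4))
# bowl rim: ellipse fit of points z .045-.056
q=C[(C[...,2]>.046)&(C[...,2]<.054)][:, :2]; 
(cx,cy),r=cv2.minEnclosingCircle(q[(abs(q[:,0]-.6)<.25)&(abs(q[:,1])<.25)].astype(np.float32)); print('bowl',cx,cy,r)
E
```

```text
brass [123 112  25  22 412] [134.9 122.9] [0.8598 0.5238 0.0474]
brass [289 225  20  22 302] [299.2 235.5] [0.5417 0.0812 0.1784]
brass [312 234  22  21 273] [323.  244.5] [0.5331 0.0269 0.1266]
dark [562 134  13   9  47] [568.3 138.3] [ 0.8276 -0.577   0.0913] [ 0.8276 -0.5772  0.0918]
dark [351 223  10  22 111] [355.6 233.2] [ 0.5657 -0.0497  0.1133] [ 0.5655 -0.0492  0.1135]
dark [340 261  12  23 149] [345.6 272. ] [ 0.4725 -0.0272  0.1133] [ 0.4725 -0.0268  0.1131]
cop [ 279  203   76   42 1594] [325.6 220.9] [0.6147 0.0133 0.041 ]
cop [ 425  261   73   54 3238] [461.3 287.9] [ 0.456  -0.3244  0.0065]
tray? top [ 290  197   66   49 1923] [[0.5877, 0.1124, 0.02], [0.6997, 0.0884, 0.02], [0.6623, -0.0654, 0.02], [0.5517, -0.0388, 0.02]] [0.6253 0.0242 0.02  ]
tray? top [ 424  260   75   55 3567] [[0.5138, -0.228, 0.02], [0.5299, -0.4077, 0.02], [0.4004, -0.4088, 0.02], [0.3847, -0.2331, 0.02]] [ 0.4572 -0.3194  0.02  ]
tray? scene [ 159  238   71   33 2081] [[0.4064, -0.4344, 0.02], [0.3873, -0.2402, 0.02], [0.5313, -0.209, 0.02], [0.5501, -0.3888, 0.02]] [ 0.4688 -0.3181  0.02  ]
tray? scene [ 287  265   67   45 2185] [[0.4952, -0.0654, 0.02], [0.4788, 0.1026, 0.02], [0.6526, 0.111, 0.02], [0.6673, -0.0419, 0.02]] [0.5735 0.0266 0.02  ]
bowl 0.5967861413955688 0.025511596351861954 0.13194583356380463
```

View pics/c1.png

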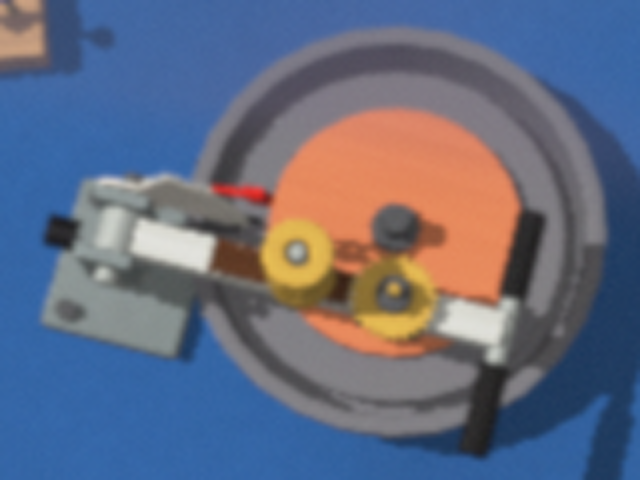

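View pics/c2.png

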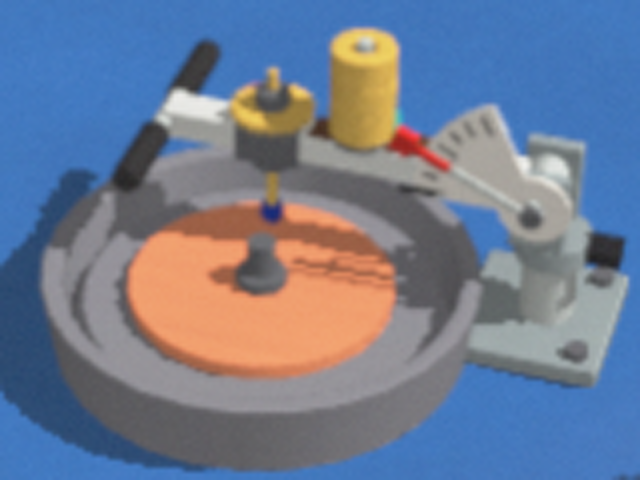

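The crops show the gold stack of three on the post (top ≈(299,233), scene ≈(346,237)). The turquoise (299,313) and purple (329,320) rings lie on the bench in the top view and are the look-alikes. So the brass stack is the one to work on. The red marker is at about (285,218) top and (357,250) scene.

```bash
cat >> h.py <<'E'
def mv(pos,rpy,frm=None):
    s=observe(); p0,r0=(s['position'],s['tool_rot']) if frm is None else frm
    A=Ro.from_euler('xyz',r0); B=Ro.from_euler('xyz',rpy)
    return (A.inv().apply(np.array(pos)-p0)*100).round(2), (A.inv()*B).as_rotvec().round(3)
YAW=-0.237
ex=np.array([np.cos(YAW),np.sin(YAW),0]);ey=np.array([-np.sin(YAW),np.cos(YAW),0]);ez=np.array([0,0,1.])
E
python3 - <<'E'
from h import *
T=np.load('last_top.npz');S=np.load('last_scene.npz')
bowl=np.array([.597,.0255,0]); hinge=bowl-.06*ex+.155*ey+.105*ez; post=hinge-.112*ey
print('hinge',hinge,'post',post,'handle',hinge-.235*ey)
print('posttop top',onz('top',np.array([299.25]),np.array([233.25]),.183), 'scene', onz('scene',np.array([346.3]),np.array([226.]),.183), proj('scene',post+[0,0,.078]),proj('top',post+[0,0,.078]))
for nm,D in(('top',T),('scene',S)):
    hs=cv2.cvtColor(D['p'],cv2.COLOR_RGB2HSV); C=cloud(nm,D['d'])
    m=((hs[...,0]<6)|(hs[...,0]>174))&(hs[...,1]>190)&(hs[...,2]>120)
    q=C[m]; uv=np.argwhere(m)[:,::-1]; k=np.linalg.norm((q-hinge)[:,:2],axis=1)<.13
    L=(q[k]-hinge); l=np.c_[L@ex,-L@ey,L@ez]; 
    print(nm,k.sum(),uv[k].mean(0)); print(np.c_[l.round(3),np.hypot(l[:,1],l[:,2]).round(3),np.arctan2(l[:,2],l[:,1]).round(2)][::max(1,k.sum()//12)])
# tray rim
for nm,D in(('top',T),('scene',S)):
    C=cloud(nm,D['d']); q=C.reshape(-1,3); k=(abs(q[:,0]-.457)<.13)&(abs(q[:,1]+.32)<.13)&(q[:,2]>.013)&(q[:,2]<.03)
    r=cv2.minAreaRect(q[k][:,:2].astype(np.float32)); print(nm,'tray rim',k.sum(),r,cv2.boxPoints(r).round(4).tolist())
E
```

```text
hinge [0.57506927 0.19025449 0.105     ] post [0.54877306 0.08138526 0.105     ] handle [ 0.51989419 -0.03817648  0.105     ]
posttop top [[0.54569769 0.08106643 0.183     ]] scene [[0.55098783 0.08491045 0.183     ]] (np.float64(344.8360852268455), np.float64(225.4075552089242)) (np.float64(299.1531677246704), np.float64(231.8968375476416))
top 10 [286.8 218.1]
[[0.033 0.055 0.032 0.064 0.52 ]
 [0.035 0.057 0.027 0.063 0.45 ]
 [0.031 0.071 0.045 0.084 0.57 ]
 [0.032 0.073 0.043 0.085 0.54 ]
 [0.033 0.075 0.043 0.087 0.52 ]
 [0.032 0.078 0.048 0.091 0.55 ]
 [0.033 0.08  0.047 0.093 0.53 ]
 [0.029 0.076 0.048 0.09  0.56 ]
 [0.031 0.078 0.044 0.09  0.52 ]
 [0.03  0.081 0.048 0.094 0.54 ]]
scene 24 [356.20833333 250.25      ]
[[0.035 0.079 0.045 0.09  0.52 ]
 [0.036 0.074 0.046 0.087 0.56 ]
 [0.035 0.076 0.043 0.087 0.51 ]
 [0.031 0.072 0.041 0.083 0.51 ]
 [0.038 0.077 0.042 0.088 0.49 ]
 [0.035 0.074 0.04  0.084 0.5  ]
 [0.033 0.069 0.04  0.08  0.53 ]
 [0.034 0.076 0.036 0.084 0.44 ]
 [0.031 0.072 0.035 0.08  0.46 ]
 [0.031 0.067 0.036 0.076 0.49 ]
 [0.032 0.072 0.033 0.079 0.44 ]
 [0.036 0.066 0.037 0.076 0.52 ]]
top tray rim 569 ((0.4575784504413605, -0.31897351145744324), (0.13035903871059418, 0.17154419422149658), 4.608975887298584) [[0.385699987411499, -0.2387000024318695], [0.3995000123977661, -0.4097000062465668], [0.5293999910354614, -0.3991999924182892], [0.5156999826431274, -0.2282000035047531]]
scene tray rim 559 ((0.456853449344635, -0.3176574409008026), (0.14340192079544067, 0.17106904089450836), 4.753686428070068) [[0.3783000111579895, -0.23839999735355377], [0.39250001311302185, -0.40880000591278076], [0.5353999733924866, -0.3970000147819519], [0.5212000012397766, -0.226500004529953]]
```

```bash
cat >> h.py <<'E'
def plan(*wps,frm=None,mm=.2,rr=.6):
    """wps: (pos,rpy). prints one target per call"""
    s=observe(); p0=np.array(s['position']);A=Ro.from_euler('xyz',s['tool_rot'])
    for pos,rpy in wps:
        pos=np.array(pos,float);B=Ro.from_euler('xyz',rpy); rv=(A.inv()*B).as_rotvec()
        n=max(1,int(np.ceil(max(np.linalg.norm(pos-p0)/mm,np.linalg.norm(rv)/rr))))
        d=(pos-p0)/n
        for i in range(n):
            print('call',(A.inv().apply(d)*100).round(1).tolist(),(rv/n).round(3).tolist()); 
            p0=p0+A.apply((A.inv().apply(d)*100).round(1)/100); A=A*Ro.from_rotvec((rv/n).round(3))
        print('   ->',p0.round(4),A.as_euler('xyz').round(3))
PI=np.pi
E
python3 - <<'E'
from h import *
plan(([.548,.082,.25],[PI,0,1.334]))
E
```

```text
call [13.5, -12.4, -0.5] [-0.0, -0.0, -0.237]
call [16.0, -8.9, -0.5] [-0.0, -0.0, -0.237]
call [17.6, -4.9, -0.5] [-0.0, -0.0, -0.237]
call [18.3, -0.6, -0.5] [-0.0, -0.0, -0.237]
   -> [0.5475 0.0833 0.2512] [-3.141e+00 -1.000e-03  1.334e+00]
```

Request:
play_rows --pt "3.4 -3.1 -0.5 0 0 -0.06 1" --pt "6.8 -6.2 -0.5 0 0 -0.12 1" --pt "10.1 -9.3 -0.5 0 0 -0.18 1" --pt "13.5 -12.4 -0.5 0 0 -0.237 1" --pt "13.5 -12.4 -0.5 0 0 -0.237 1" --squeeze 40

```text
clock: 0.6
position: [0.3164, -0.4085, 0.2364]
tool_rot: [-3.141, -0.002, 0.631]
force: [0.4, -0.6, 0.0]
grip_width: 0.0855
finger_force: 0.0
```

Request:
play_rows --pt "4 -2.2 0 0 0 -0.06 1" --pt "8 -4.5 0 0 0 -0.12 1" --pt "12 -6.7 -0.2 0 0 -0.18 1" --pt "16 -8.9 -0.5 0 0 -0.237 1" --pt "16 -8.9 -0.5 0 0 -0.237 1"

```text
clock: 1.1
position: [0.394, -0.2431, 0.2417]
tool_rot: [3.141, -0.002, 0.868]
force: [-0.2, -0.7, 0.6]
grip_width: 0.085
finger_force: 0.0
```

Request:
play_rows --pt "4.4 -1.2 -0.1 0 0 -0.06 1" --pt "8.8 -2.5 -0.2 0 0 -0.12 1" --pt "13.2 -3.7 -0.3 0 0 -0.18 1" --pt "17.6 -4.9 -0.5 0 0 -0.237 1" --pt "17.6 -4.9 -0.5 0 0 -0.237 1"

```text
clock: 1.6
position: [0.4714, -0.0774, 0.2465]
tool_rot: [3.141, -0.002, 1.105]
force: [-1.2, -1.6, -0.3]
grip_width: 0.0855
finger_force: 0.0
```

Request:
play_rows --pt "4.5 -0.1 -0.1 0 0 -0.06 1" --pt "9 -0.3 -0.2 0 0 -0.12 1" --pt "13.5 -0.4 -0.3 0 0 -0.18 1" --pt "18.3 -0.6 -0.5 0 0 -0.237 1" --pt "18.3 -0.6 -0.5 0 0 -0.237 1"

```text
clock: 2.1
position: [0.5488, 0.0887, 0.2511]
tool_rot: [-3.141, -0.003, 1.341]
force: [-0.8, -1.2, -0.3]
grip_width: 0.0856
finger_force: 0.0
```

```bash
python3 - <<'E'
from h import *
s=observe(); print({k:np.round(s[k],4) for k in('clock','position','tool_rot','qpos','force','grip_width')})
p,d=grab('top'); q,e=grab('scene')
a=cv2.resize(p[150:300,240:400],(400,375),interpolation=2);b=cv2.resize(q[150:300,270:430],(400,375),interpolation=2)
cv2.imwrite('pics/d1.png',np.hstack([a,b])[:,:,::-1])
plan(([.548,.082,.161],[PI,0,1.334]))
E
```

```text
{'clock': np.float64(2.1), 'position': array([0.5488, 0.0887, 0.2511]), 'tool_rot': array([-3.1411e+00, -3.1000e-03,  1.3413e+00]), 'qpos': array([ 0.1071,  0.4266, -0.5043,  1.7439,  0.2321,  1.0297, -0.7089]), 'force': array([-0.8003, -1.159 , -0.2545]), 'grip_width': np.float64(0.0856)}
call [-0.1, 0.1, 9.0] [-0.001, 0.0, 0.001]
   -> [0.5482 0.0822 0.1607] [-3.141  0.     1.334]
```

View pics/d1.png

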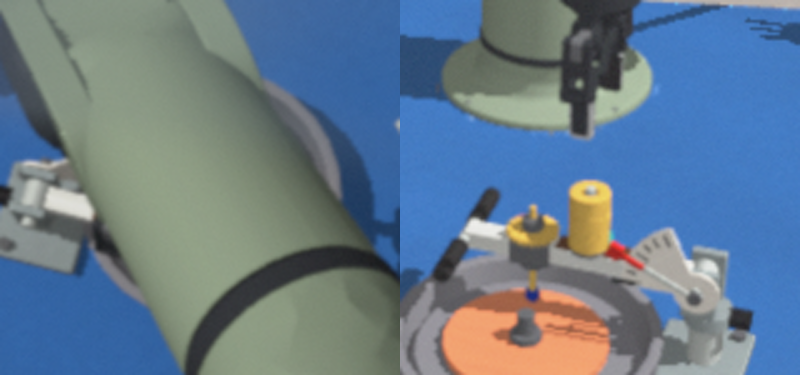

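The gripper stands in the scene crop at (585,90), right above the stack at (590,215); marker unchanged. Descending and gripping the top weight.

Request:
play_rows --pt "-0.1 0.1 2.5 0 0 0 1" --pt "-0.1 0.1 5 0 0 0 1" --pt "-0.1 0.1 7 0 0 0 1" --pt "-0.1 0.1 9 0 0 0 1" --pt "-0.1 0.1 9 0 0 0 1"

```text
clock: 2.7
position: [0.547, 0.0799, 0.1592]
tool_rot: [-3.138, 0.002, 1.332]
force: [-0.4, -0.8, 0.6]
grip_width: 0.085
finger_force: 0.0
```

Request:
play_rows --pt "0 0 0 0 0 0 0.4" --pt "0 0 0 0 0 0 0.0" --pt "0 0 0 0 0 0 -0.3" --pt "0 0 0 0 0 0 -0.5" --pt "0 0 0 0 0 0 -0.5" --squeeze 40

```text
clock: 3.2
position: [0.5487, 0.0818, 0.1624]
tool_rot: [3.14, -0.0, 1.334]
force: [-3.2, -2.8, 10.9]
grip_width: 0.0379
finger_force: 39.0
```

Request:
play_rows --pt "0 0 -0.5 0 0 0 -0.5" --pt "0 0 -1.5 0 0 0 -0.5" --pt "0 0 -2.5 0 0 0 -0.5" --pt "0 0 -4 0 0 0 -0.5" --pt "0 0 -5 0 0 0 -0.5"

```text
clock: 3.7
position: [0.5486, 0.0821, 0.213]
tool_rot: [3.14, -0.001, 1.334]
force: [0.2, 0.8, -1.4]
grip_width: 0.0379
finger_force: 40.4
```

```bash
python3 - <<'E'
from h import *
q,e=grab('scene'); s=observe(); print(s['position'],s['force'],s['grip_width'],s['finger_force'])
cv2.imwrite('pics/e1.png',cv2.resize(q[180:300,270:430],(480,360),interpolation=2)[:,:,::-1])
E
```

```text
[0.54916467 0.08213565 0.21411967] [ 1.12209318 -1.3442161   0.19412749] 0.037924650618463035 40.4169656150043
```

View pics/e1.png

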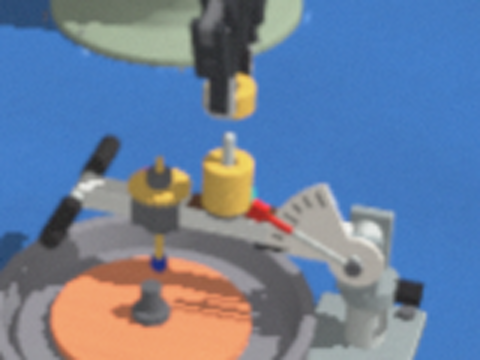

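One weight is held (230,95 in the crop), two remain on the post, and the marker is unmoved.

```bash
python3 - <<'E'
from h import *
plan(([.46,-.353,.15],[PI,0,1.651]),([.46,-.353,.010],[PI,0,1.651]),mm=.22)
E
```

```text
call [-14.8, 0.5, 2.1] [0.001, -0.0, -0.106]
call [-14.8, -1.1, 2.1] [0.001, -0.0, -0.106]
call [-14.6, -2.6, 2.1] [0.001, -0.0, -0.106]
   -> [ 0.4594 -0.3534  0.1507] [-3.142e+00 -1.000e-03  1.652e+00]
call [0.0, 0.1, 14.1] [-0.0, -0.001, 0.001]
   -> [ 0.4604 -0.3533  0.0097] [-3.142  0.     1.651]
```

Request:
play_rows --pt "-3.7 0.1 0 0 0 -0.03 -0.5" --pt "-7.4 0.2 0 0 0 -0.06 -0.5" --pt "-11.1 0.3 0.5 0 0 -0.09 -0.5" --pt "-14.8 0.5 2.1 0 0 -0.106 -0.5" --pt "-14.8 0.5 2.1 0 0 -0.106 -0.5"

```text
clock: 4.25
position: [0.5165, -0.0683, 0.1887]
tool_rot: [-3.139, 0.002, 1.434]
force: [0.1, 0.3, -1.5]
grip_width: 0.0378
finger_force: 40.6
```

Request:
play_rows --pt "-3.7 -0.3 0.5 0 0 -0.03 -0.5" --pt "-7.4 -0.6 1 0 0 -0.06 -0.5" --pt "-11.1 -0.8 1.5 0 0 -0.09 -0.5" --pt "-14.8 -1.1 2.1 0 0 -0.106 -0.5" --pt "-14.8 -1.1 2.1 0 0 -0.106 -0.5"

```text
clock: 4.75
position: [0.4863, -0.2131, 0.1685]
tool_rot: [-3.14, 0.001, 1.54]
force: [0.1, 1.3, -0.8]
grip_width: 0.0376
finger_force: 40.6
```

Request:
play_rows --pt "-3.7 -0.7 0.5 0 0 -0.03 -0.5" --pt "-7.4 -1.3 1 0 0 -0.06 -0.5" --pt "-11.1 -2 1.5 0 0 -0.09 -0.5" --pt "-14.6 -2.6 2.1 0 0 -0.106 -0.5" --pt "-14.6 -2.6 2.1 0 0 -0.106 -0.5"

```text
clock: 5.25
position: [0.4565, -0.3579, 0.1473]
tool_rot: [-3.14, 0.001, 1.646]
force: [-0.2, -0.4, -2.2]
grip_width: 0.0379
finger_force: 40.6
```

Request:
play_rows --pt "0 0.1 3 0 0 0 -0.5" --pt "0 0.1 6 0 0 0 -0.5" --pt "0 0.1 9 0 0 0 -0.5" --pt "0 0.1 11.5 0 0 0 -0.5" --pt "0 0.1 12 0 0 0 -0.5"

```text
clock: 5.75
position: [0.4589, -0.3519, 0.026]
tool_rot: [-3.139, -0.003, 1.652]
force: [-0.0, 1.1, -1.1]
grip_width: 0.038
finger_force: 40.7
```

```bash
python3 - <<'E'
from h import *
s=observe(); print(s['position'],s['tool_rot'],s['force'],s['grip_width'])
p,d=grab('top');q,e=grab('scene'); a=cv2.resize(p[230:340,400:530],(390,330),interpolation=2);b=cv2.resize(q[190:300,130:260],(390,330),interpolation=2)
cv2.imwrite('pics/f1.png',np.hstack([a,b])[:,:,::-1])
plan(([.46,-.353,.010],[PI,0,1.651]))
E
```

```text
[ 0.45890672 -0.35190311  0.02603052] [-3.13901367e+00 -2.65754195e-03  1.65232226e+00] [-0.03675274  1.13367327 -1.12649132] 0.03802326948330106
call [-0.0, 0.0, 1.8] [-0.001, -0.001, 0.001]
   -> [ 0.4598 -0.3528  0.0102] [3.141 0.    1.651]
```

View pics/f1.png

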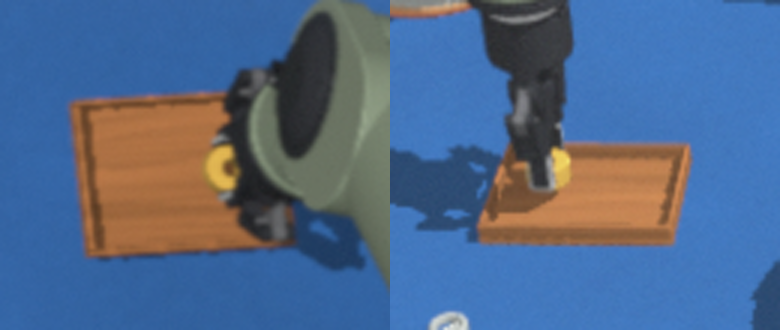

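The weight hangs level over the right half of the tray (top crop 222,165), with clear space left for the second.

Request:
play_rows --pt "0 0 0.6 0 0 0 -0.5" --pt "0 0 1.0 0 0 0 -0.5" --pt "0 0 1.3 0 0 0 -0.5" --pt "0 0 1.5 0 0 0 -0.5" --pt "0 0 1.5 0 0 0 -0.5"

```text
clock: 6.35
position: [0.4595, -0.3536, 0.0132]
tool_rot: [-3.142, -0.0, 1.652]
force: [0.8, -0.8, -2.4]
grip_width: 0.038
finger_force: 40.8
```

Request:
play_rows --pt "0 0 0.2 0 0 0 -0.5" --pt "0 0 0.3 0 0 0 -0.5" --pt "0 0 0.4 0 0 0 -0.5" --pt "0 0 0.5 0 0 0 -0.5" --pt "0 0 0.5 0 0 0 -0.5"

```text
clock: 6.85
position: [0.4596, -0.3537, 0.0086]
tool_rot: [-3.142, 0.0, 1.652]
force: [-2.9, 1.3, 4.9]
grip_width: 0.0374
finger_force: 41.4
```

Request:
play_rows --pt "0 0 0 0 0 0 -0.1" --pt "0 0 0 0 0 0 0.2" --pt "0 0 0 0 0 0 0.3" --pt "0 0 0 0 0 0 0.3" --pt "0 0 -2 0 0 0 0.3"

```text
clock: 7.35
position: [0.4585, -0.3528, 0.0267]
tool_rot: [-3.139, -0.002, 1.652]
force: [0.5, -0.1, 0.2]
grip_width: 0.0551
finger_force: 0.0
```

Request:
play_rows --pt "0 0 -4 0 0 0 0.4" --pt "0 0 -8 0 0 0 1" --pt "0 0 -12 0 0 0 1" --pt "0 0 -16 0 0 0 1" --pt "0 0 -19 0 0 0 1"

```text
clock: 7.85
position: [0.4598, -0.3538, 0.2209]
tool_rot: [3.14, 0.001, 1.652]
force: [0.7, -0.0, -0.2]
grip_width: 0.0856
finger_force: 0.0
```

```bash
python3 - <<'E'
from h import *
q,e=grab('scene');C=cloud('scene',e);hs=cv2.cvtColor(q,cv2.COLOR_RGB2HSV)
m=(hs[...,0]>18)&(hs[...,0]<32)&(hs[...,1]>120)&(abs(C[...,0]-.457)<.08)&(abs(C[...,1]+.32)<.1); print(m.sum(),np.median(C[m],0),C[m].min(0),C[m].max(0))
plan(([.5485,.082,.23],[PI,0,1.334]),([.5485,.082,.141],[PI,0,1.334]),mm=.22)
E
```

```text
175 [ 0.46724091 -0.35027797  0.02285841] [ 0.43741325 -0.37928565  0.00464172] [ 0.48165746 -0.33241927  0.03027136]
call [14.3, 4.1, -0.2] [0.002, 0.001, 0.106]
call [14.6, 2.5, -0.2] [0.002, 0.001, 0.106]
call [14.8, 1.0, -0.2] [0.002, 0.001, 0.106]
   -> [0.5485 0.0821 0.2299] [-3.141e+00  1.000e-03  1.334e+00]
call [-0.0, 0.0, 8.9] [-0.0, 0.001, -0.0]
   -> [0.5484 0.082  0.1409] [-3.141 -0.     1.334]
```

Request:
play_rows --pt "3.6 1 -0.1 0 0 0.03 1" --pt "7.2 2 -0.1 0 0 0.06 1" --pt "10.8 3 -0.2 0 0 0.09 1" --pt "14.3 4.1 -0.2 0 0 0.106 1" --pt "14.3 4.1 -0.2 0 0 0.106 1"

```text
clock: 8.4
position: [0.4901, -0.203, 0.2206]
tool_rot: [3.141, -0.001, 1.551]
force: [0.5, -0.6, -0.0]
grip_width: 0.0853
finger_force: 0.0
```

Request:
play_rows --pt "3.6 0.6 0 0 0 0.03 1" --pt "7.3 1.2 -0.1 0 0 0.06 1" --pt "11 1.8 -0.2 0 0 0.09 1" --pt "14.6 2.5 -0.2 0 0 0.106 1" --pt "14.6 2.5 -0.2 0 0 0.106 1"

```text
clock: 8.9
position: [0.5183, -0.0578, 0.2224]
tool_rot: [3.141, -0.002, 1.445]
force: [-0.6, -0.9, -0.0]
grip_width: 0.0857
finger_force: 0.0
```

Request:
play_rows --pt "3.7 0.3 0 0 0 0.03 1" --pt "7.4 0.5 -0.1 0 0 0.06 1" --pt "11.1 0.8 -0.2 0 0 0.09 1" --pt "14.8 1.0 -0.2 0 0 0.106 1" --pt "14.8 1.0 -0.2 0 0 0.106 1"

```text
clock: 9.4
position: [0.547, 0.0877, 0.2243]
tool_rot: [-3.141, -0.002, 1.339]
force: [0.5, 0.2, 0.4]
grip_width: 0.0855
finger_force: 0.0
```

Request:
play_rows --pt "0 0 0 0 0 0 1" --pt "0 0 2 0 0 0 1" --pt "0 0 3 0 0 0 1" --pt "0 0 3 0 0 0 1" --pt "0 0 3 0 0 0 1"

```text
clock: 9.9
position: [0.5468, 0.0824, 0.1945]
tool_rot: [-3.141, 0.0, 1.333]
force: [0.4, 0.3, -0.4]
grip_width: 0.0853
finger_force: 0.0
```

```bash
python3 - <<'E'
from h import *
s=observe(); print(s['position'])
plan(([.5487,.082,.141],[PI,0,1.334]))
E
```

```text
[0.54682327 0.08237224 0.19452482]
call [0.0, 0.2, 5.4] [-0.0, 0.0, -0.001]
   -> [0.5488 0.0819 0.1405] [-3.141  0.     1.334]
```

Request:
play_rows --pt "0 0.2 2 0 0 0 1" --pt "0 0.2 4 0 0 0 1" --pt "0 0.2 5.3 0 0 0 1" --pt "0 0.2 5.3 0 0 0 1" --pt "0 0.2 5.3 0 0 0 0.4"

```text
clock: 10.4
position: [0.5489, 0.0826, 0.142]
tool_rot: [3.141, -0.0, 1.334]
force: [1.0, 0.3, -0.1]
grip_width: 0.0732
finger_force: 0.0
```

Request:
play_rows --pt "0 0 0 0 0 0 0.0" --pt "0 0 0 0 0 0 -0.3" --pt "0 0 0 0 0 0 -0.5" --pt "0 0 0 0 0 0 -0.5" --pt "0 0 0 0 0 0 -0.5"

```text
clock: 10.9
position: [0.549, 0.0826, 0.1423]
tool_rot: [3.14, -0.0, 1.334]
force: [-3.0, -0.6, 12.0]
grip_width: 0.0384
finger_force: 38.9
```

Request:
play_rows --pt "0 0 -0.5 0 0 0 -0.5" --pt "0 0 -1.5 0 0 0 -0.5" --pt "0 0 -3 0 0 0 -0.5" --pt "0 0 -5 0 0 0 -0.5" --pt "0 0 -7 0 0 0 -0.5"

```text
clock: 11.4
position: [0.5487, 0.0826, 0.2132]
tool_rot: [3.141, -0.0, 1.334]
force: [0.8, -0.2, -1.3]
grip_width: 0.0385
finger_force: 40.4
```

```bash
python3 - <<'E'
from h import *
q,e=grab('scene'); s=observe(); print(s['position'],s['force'],s['grip_width'],s['finger_force'])
cv2.imwrite('pics/g1.png',cv2.resize(q[180:300,270:430],(480,360),interpolation=2)[:,:,::-1])
plan(([.4545,-.286,.15],[PI,0,1.651]),([.4545,-.286,.015],[PI,0,1.651]),mm=.2)
E
```

```text
[0.54992652 0.08299886 0.21629077] [1.14390666 0.29991333 2.9953513 ] 0.038738976981697926 40.471311416476965
call [-19.1, -0.3, 3.3] [0.002, -0.001, -0.159]
call [-18.8, -3.3, 3.3] [0.002, -0.001, -0.159]
   -> [ 0.4548 -0.2868  0.1498] [3.141e+00 1.000e-03 1.652e+00]
call [0.1, -0.0, 13.5] [0.0, 0.001, 0.001]
   -> [ 0.4548 -0.2859  0.0148] [ 3.141 -0.     1.651]
```

View pics/g1.png

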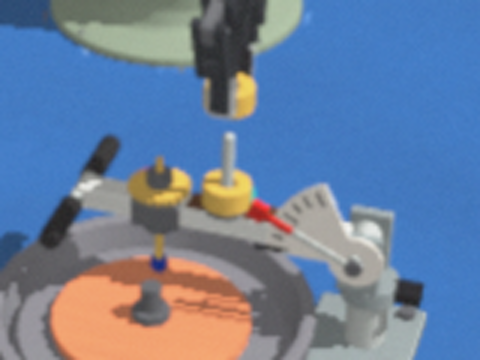

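One weight is held, the lowest alone remains on the post (228,190), marker unmoved. To the tray, left half.

Request:
play_rows --pt "-3.8 0 0 0 0 -0.04 -0.5" --pt "-7.6 0 0 0 0 -0.08 -0.5" --pt "-11.4 -0.1 0 0 0 -0.12 -0.5" --pt "-15.2 -0.2 1.0 0 0 -0.159 -0.5" --pt "-19.1 -0.3 3 0 0 -0.159 -0.5"

```text
clock: 11.95
position: [0.5014, -0.1039, 0.1829]
tool_rot: [3.138, 0.0, 1.494]
force: [-0.2, 0.5, -2.1]
grip_width: 0.0382
finger_force: 40.5
```

Request:
play_rows --pt "-3.8 -0.6 0.6 0 0 -0.04 -0.5" --pt "-7.6 -1.3 1.2 0 0 -0.08 -0.5" --pt "-11.4 -2 1.8 0 0 -0.12 -0.5" --pt "-15.2 -2.7 2.4 0 0 -0.159 -0.5" --pt "-18.8 -3.3 3.3 0 0 -0.159 -0.5"

```text
clock: 12.45
position: [0.453, -0.2894, 0.1492]
tool_rot: [3.141, 0.001, 1.653]
force: [-0.0, 0.6, -2.3]
grip_width: 0.0381
finger_force: 40.7
```

Request:
play_rows --pt "0 0 1 0 0 0 -0.5" --pt "0 0 4 0 0 0 -0.5" --pt "0 0 8 0 0 0 -0.5" --pt "0 0 11 0 0 0 -0.5" --pt "0 0 11 0 0 0 -0.5"

```text
clock: 12.95
position: [0.452, -0.2861, 0.0359]
tool_rot: [-3.138, -0.003, 1.652]
force: [0.1, 0.2, -1.2]
grip_width: 0.0385
finger_force: 41.1
```

```bash
python3 - <<'E'
from h import *
s=observe(); print(s['position'],s['tool_rot'])
plan(([.4545,-.286,.0085],[PI,0,1.651]))
E
```

```text
[ 0.45201625 -0.28605807  0.03591023] [-3.13781670e+00 -2.78045770e-03  1.65228679e+00]
call [-0.0, 0.3, 2.7] [-0.004, -0.003, 0.001]
   -> [ 0.4549 -0.2857  0.0089] [3.141 0.    1.651]
```

Request:
play_rows --pt "0 0.1 1 0 0 0 -0.5" --pt "0 0.1 1.7 0 0 0 -0.5" --pt "0 0.1 2.3 0 0 0 -0.5" --pt "0 0.1 2.4 0 0 0 -0.5" --pt "0 0.1 2.4 0 0 0 -0.5"

```text
clock: 13.45
position: [0.4544, -0.2873, 0.0146]
tool_rot: [3.141, 0.0, 1.652]
force: [-0.6, 0.4, -1.7]
grip_width: 0.0381
finger_force: 41.1
```

Request:
play_rows --pt "0 0 0.2 0 0 0 -0.5" --pt "0 0 0.4 0 0 0 -0.5" --pt "0 0 0.5 0 0 0 -0.5" --pt "0 0 0.6 0 0 0 -0.5" --pt "0 0 0.6 0 0 0 -0.5"

```text
clock: 13.95
position: [0.4543, -0.2872, 0.0085]
tool_rot: [-3.142, 0.0, 1.652]
force: [-1.4, 1.2, 2.8]
grip_width: 0.0385
finger_force: 41.5
```

Request:
play_rows --pt "0 0 0 0 0 0 -0.1" --pt "0 0 0 0 0 0 0.2" --pt "0 0 0 0 0 0 0.3" --pt "0 0 0 0 0 0 0.3" --pt "0 0 -2 0 0 0 0.3"

```text
clock: 14.45
position: [0.4534, -0.2865, 0.0269]
tool_rot: [-3.139, -0.002, 1.652]
force: [0.5, 0.0, 0.1]
grip_width: 0.0557
finger_force: 0.0
```

Request:
play_rows --pt "0 0 -4 0 0 0 0.4" --pt "0 0 -8 0 0 0 0.4" --pt "0 0 -12 0 0 0 0.4" --pt "0 0 -16 0 0 0 0.4" --pt "0 0 -18 0 0 0 0.4"

```text
clock: 14.95
position: [0.4551, -0.2875, 0.2116]
tool_rot: [3.139, 0.002, 1.652]
force: [-0.0, -0.4, 0.1]
grip_width: 0.0594
finger_force: 0.0
```

```bash
python3 - <<'E'
from h import *
q,e=grab('scene');p,d=grab('top'); s=observe(); print(s['position'],s['tool_rot'],s['qpos'])
b=cv2.resize(q[190:300,130:260],(390,330),interpolation=2);c=cv2.resize(q[205:315,260:390],(390,330),interpolation=2)
cv2.imwrite('pics/i1.png',np.hstack([b,c])[:,:,::-1])
bowl=np.array([.597,.0255,0]); hinge=bowl-.06*ex+.155*ey+.105*ez
C=cloud('top',d); hs=cv2.cvtColor(p,cv2.COLOR_RGB2HSV)
m=(hs[...,2]<60)&(C[...,2]>0.09)&(C[...,2]<0.14)&(abs(C[...,0]-.52)<.12)&(abs(C[...,1]+.04)<.06)
n,l,st,ce=cv2.connectedComponentsWithStats(m.astype(np.uint8))
for i in range(1,n):
    if st[i,4]>30: print('dark',st[i],C[l==i].mean(0).round(4))
g=hinge-.235*ey-.0475*ex; print('sleeve',g)
plan(([g[0],g[1],.22],[PI,0,-.237]),([g[0],g[1],.092],[PI,0,-.237]),mm=.2)
E
```

```text
[ 0.45542646 -0.28790312  0.21113453] [3.13803574e+00 2.99564662e-03 1.65137314e+00] [ 0.8665001   0.45258141 -0.55386678  1.83262216  0.29185594  0.93301508
  0.26356465]
dark [351 223  10  22 110] [ 0.5656 -0.0492  0.1135]
dark [340 261  12  23 147] [ 0.4724 -0.0269  0.113 ]
sleeve [ 0.47372197 -0.02702408  0.105     ]
call [6.5, 1.0, -0.2] [0.001, -0.0, 0.472]
call [6.2, -2.1, -0.2] [0.001, -0.0, 0.472]
call [4.6, -4.7, -0.2] [0.001, -0.0, 0.472]
call [2.0, -6.2, -0.2] [0.001, -0.0, 0.472]
   -> [ 0.4738 -0.0264  0.2186] [-3.141e+00 -2.000e-03 -2.370e-01]
call [-0.0, 0.1, 12.7] [-0.0, -0.002, 0.0]
   -> [ 0.4738 -0.0274  0.0916] [-3.141  0.    -0.237]
```

View pics/i1.png

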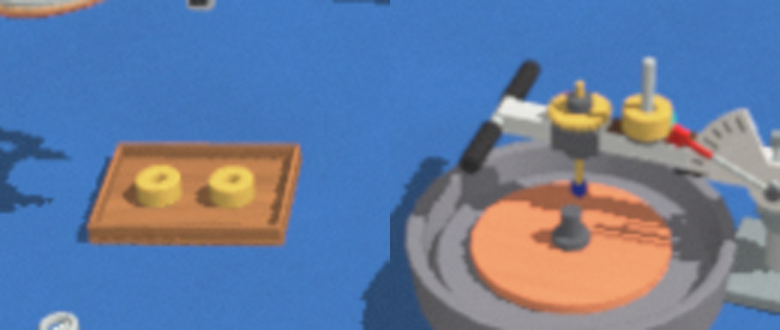

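Two weights lie flat side by side in the tray ((157,186), (231,186)); the arm is still lowered with one weight on it. Now to the handle, using the yaw with better wrist margin.

```bash
python3 - <<'E'
from h import *
bowl=np.array([.597,.0255,0]); hinge=bowl-.06*ex+.155*ey+.105*ez
g=hinge-.235*ey-.055*ex; print('sleeve',g)
plan(([g[0],g[1],.20],[PI,0,2.905]),([g[0],g[1],.087],[PI,0,2.905]),mm=.2)
E
```

```text
sleeve [ 0.46643162 -0.02526317  0.105     ]
call [8.7, 1.1, 0.3] [0.0, 0.002, -0.418]
call [7.5, 4.5, 0.4] [0.0, 0.002, -0.418]
call [5.0, 7.2, 0.4] [0.0, 0.002, -0.418]
   -> [ 0.4672 -0.0254  0.1999] [ 3.14  -0.     2.905]
call [0.1, -0.0, 11.3] [0.002, -0.0, 0.0]
   -> [ 0.4663 -0.0249  0.0869] [-3.141 -0.     2.905]
```

Request:
play_rows --pt "2.2 0.3 0 0 0 -0.1 0.4" --pt "4.4 0.6 0.1 0 0 -0.2 0.4" --pt "6.6 0.8 0.2 0 0 -0.3 0.4" --pt "8.7 1.1 0.3 0 0 -0.418 0.4" --pt "8.7 1.1 0.3 0 0 -0.418 0.4"

```text
clock: 15.55
position: [0.4582, -0.197, 0.2046]
tool_rot: [3.142, -0.001, 2.077]
force: [-0.2, -0.3, 0.0]
grip_width: 0.0599
finger_force: 0.0
```

Request:
play_rows --pt "1.9 1.1 0.1 0 0 -0.1 0.4" --pt "3.8 2.2 0.2 0 0 -0.2 0.4" --pt "5.6 3.3 0.3 0 0 -0.3 0.4" --pt "7.5 4.5 0.4 0 0 -0.418 0.4" --pt "7.5 4.5 0.4 0 0 -0.418 0.4"

```text
clock: 16.05
position: [0.4619, -0.1101, 0.2008]
tool_rot: [3.141, -0.001, 2.493]
force: [-0.4, -0.1, -0.2]
grip_width: 0.0594
finger_force: 0.0
```

Request:
play_rows --pt "1.3 1.8 0.1 0 0 -0.1 0.4" --pt "2.5 3.6 0.2 0 0 -0.2 0.4" --pt "3.8 5.4 0.3 0 0 -0.3 0.4" --pt "5 7.2 0.4 0 0 -0.418 0.4" --pt "5 7.2 0.4 0 0 -0.418 0.4"

```text
clock: 16.55
position: [0.4661, -0.023, 0.1969]
tool_rot: [3.14, -0.001, 2.91]
force: [-0.5, -0.5, 0.2]
grip_width: 0.0599
finger_force: 0.0
```

Request:
play_rows --pt "0 0 0 0 0 0 0.4" --pt "0 0 2 0 0 0 0.4" --pt "0 0 4 0 0 0 0.4" --pt "0 0 4 0 0 0 0.4" --pt "0 0 4 0 0 0 0.4"

```text
clock: 17.05
position: [0.466, -0.0253, 0.1575]
tool_rot: [-3.141, -0.001, 2.904]
force: [-0.7, 0.6, 1.0]
grip_width: 0.0598
finger_force: 0.0
```

```bash
python3 - <<'E'
from h import *
s=observe(); print(s['position'],s['tool_rot'],s['qpos'])
plan(([.4664,-.0253,.087],[PI,0,2.905]))
E
```

```text
[ 0.46595719 -0.02525164  0.15750127] [-3.14149250e+00 -6.93651387e-04  2.90364147e+00] [ 0.59698851  0.50558704 -0.8722475   2.04432806  0.52694228  0.82878307
  0.74910313]
call [-0.0, 0.0, 7.1] [-0.0, -0.001, -0.001]
   -> [ 0.4659 -0.0252  0.0865] [-3.141  0.     2.905]
```

Request:
play_rows --pt "0 0 2 0 0 0 0.4" --pt "0 0 4 0 0 0 0.4" --pt "0 0 6 0 0 0 0.4" --pt "0 0 7 0 0 0 0.4" --pt "0 0 7 0 0 0 0.2"

```text
clock: 17.55
position: [0.4659, -0.0249, 0.0872]
tool_rot: [-3.141, -0.001, 2.905]
force: [0.2, -0.6, 0.4]
grip_width: 0.0513
finger_force: 0.0
```

Request:
play_rows --pt "0 0 0 0 0 0 0" --pt "0 0 0 0 0 0 -0.3" --pt "0 0 0 0 0 0 -0.45" --pt "0 0 0 0 0 0 -0.6" --pt "0 0 0 0 0 0 -1" --squeeze 35

```text
clock: 18.05
position: [0.4663, -0.0249, 0.0879]
tool_rot: [-3.141, 0.001, 2.906]
force: [-1.5, -1.6, 10.7]
grip_width: 0.0164
finger_force: 33.8
```

Request:
play_rows --pt "0 0 0 0 0 0 -1" --pt "0 0 0 0 0 0 -1" --pt "0 0 0 0 0 0 -1" --pt "0 0 0 0 0 0 -1" --pt "0 0 0 0 0 0 -1"

```text
clock: 18.55
position: [0.4663, -0.0249, 0.0879]
tool_rot: [-3.141, 0.001, 2.906]
force: [-1.9, -1.6, 11.1]
grip_width: 0.0169
finger_force: 33.8
```

```bash
python3 - <<'E'
from h import *
s=observe(); print(s['position'],s['tool_rot'],s['force'],s['moment'],s['grip_width'])
bowl=np.array([.597,.0255,0]); hinge=bowl-.06*ex+.155*ey+.105*ez
# rigid rotation about hinge axis by th from now: steps of tool
A=Ro.from_euler('xyz',s['tool_rot']); p=np.array(s['position'])
for th in (.1,.2,.3,.4,.47,.51):
    R=Ro.from_rotvec(-th*ex); q=hinge+R.apply(p-hinge)
    print(th,(A.inv().apply(q-p)*100).round(2),(A.inv()*R*A).as_rotvec().round(3))
E
```

```text
[ 0.46630627 -0.02489898  0.08789164] [-3.14114461e+00  9.18218545e-04  2.90563655e+00] [-1.93362968 -1.5674263  11.11266885] [-0.38526546  0.45285388  0.14215998] 0.016864072673236478
0.1 [-0.   -0.05 -2.35] [ 0.1  0.  -0. ]
0.2 [-0.    0.13 -4.7 ] [ 0.2  0.  -0. ]
0.3 [-0.01  0.54 -7.01] [ 0.3  0.  -0. ]
0.4 [-0.01  1.18 -9.27] [ 0.4  0.  -0. ]
0.47 [-1.000e-02  1.760e+00 -1.081e+01] [ 0.47  0.   -0.  ]
0.51 [-1.000e-02  2.150e+00 -1.167e+01] [ 0.51   0.001 -0.   ]
```

Request:
play_rows --pt "0 0 -0.25 0.01 0 0 -1" --pt "0 0 -0.7 0.03 0 0 -1" --pt "0 0 -1.4 0.06 0 0 -1" --pt "0 0 -2 0.085 0 0 -1" --pt "0 -0.05 -2.35 0.1 0 0 -1"

```text
clock: 19.05
position: [0.4661, -0.0254, 0.1115]
tool_rot: [-3.039, 0.001, 2.906]
force: [3.4, -2.1, -4.7]
grip_width: 0.0166
finger_force: 34.8
```

```bash
python3 - <<'E'
from h import *
s=observe(); print(s['position'],s['tool_rot'],s['force'],s['moment'],s['grip_width'])
E
```

```text
[ 0.46611284 -0.02543739  0.11152438] [-3.03896790e+00  7.47700104e-04  2.90589519e+00] [ 3.43914258 -2.05523543 -4.74198205] [-0.22222107 -0.77457025  0.19643861] 0.01658655275881477
```

Request:
play_rows --pt "0 0 -0.94 0.04 0 0 -1" --pt "0 -0.05 -1.88 0.08 0 0 -1" --pt "0 0 -2.82 0.12 0 0 -1" --pt "0 0.05 -3.76 0.16 0 0 -1" --pt "0 0.13 -4.7 0.2 0 0 -1"

```text
clock: 19.55
position: [0.4674, -0.0196, 0.1583]
tool_rot: [-2.839, 0.001, 2.906]
force: [4.5, -3.1, -4.0]
grip_width: 0.0168
finger_force: 35.3
```

Request:
play_rows --pt "0 0 -0.6 0.025 0 0 -1" --pt "0 0 -1.2 0.05 0 0 -1" --pt "0 -0.05 -1.8 0.075 0 0 -1" --pt "0 -0.05 -2.35 0.1 0 0 -1" --pt "0 -0.05 -2.35 0.1 0 0 -1"

```text
clock: 20.05
position: [0.4689, -0.0133, 0.1809]
tool_rot: [-2.738, 0.001, 2.906]
force: [3.3, -7.8, -1.0]
grip_width: 0.0167
finger_force: 35.5
```

```bash
python3 - <<'E'
from h import *
s=observe(); print(s['position'],s['tool_rot'],s['force'],s['moment'],s['grip_width'],s['qpos'])
q,e=grab('scene');p,d=grab('top')
bowl=np.array([.597,.0255,0]); hinge=bowl-.06*ex+.155*ey+.105*ez
P=np.array(s['position'])+Ro.from_euler('xyz',s['tool_rot']).apply([0,0,-.0171]); L=P-hinge; print('theta tcp',np.arctan2(L@ez,-L@ey),np.hypot(L@ez,L@ey))
np.savez('lift.npz',q=q,e=e,p=p,d=d)
cv2.imwrite('pics/j1.png',cv2.resize(q[180:300,270:430],(800,600),interpolation=2)[:,:,::-1])
for th in(.4,.51):
  w=hinge+.035*ex-.086*(np.cos(th)*ey-np.sin(th)*ez); print(th,'marker px',proj('scene',w)); w=hinge+.029*ex-.081*(np.cos(th)*ey-np.sin(th)*ez); print('pointer px',proj('scene',w))
E
```

```text
[ 0.46885434 -0.01328318  0.18093601] [-2.73826705e+00  8.23440504e-04  2.90618645e+00] [ 3.26165205 -7.8028558  -0.99799131] [-0.69095957 -0.53956115  0.40511236] 0.016657744037250854 [ 0.19013844  0.52887259 -0.7059867   1.9443299   0.68960438  1.18699873
  0.44513663]
theta tcp 0.40121255697470826 0.23471376209864123
0.4 marker px (np.float64(353.5217797847006), np.float64(251.9750273880656))
pointer px (np.float64(356.1343027445795), np.float64(251.634617339689))
0.51 marker px (np.float64(355.39117038252283), np.float64(249.2768894297873))
pointer px (np.float64(357.89850453612223), np.float64(249.10115152049318))
```

View pics/j1.png

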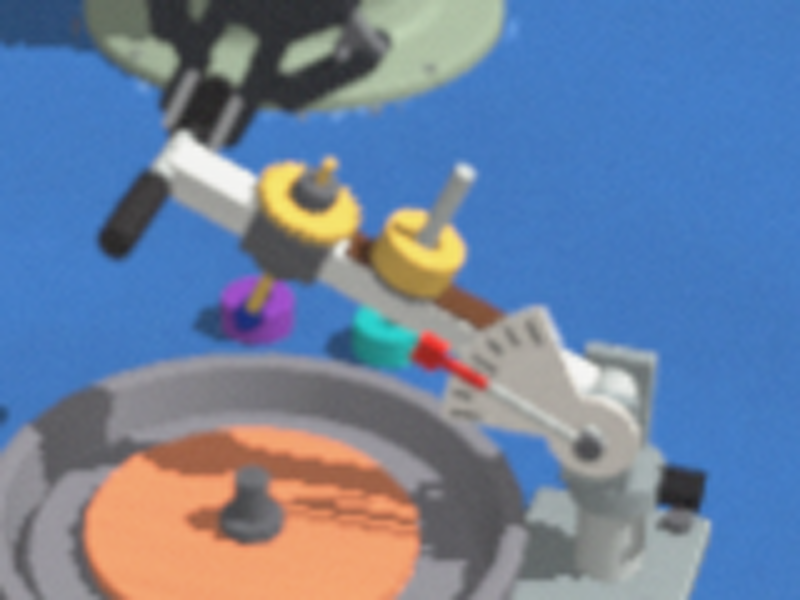

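The crop shows the arm raised and gripped, the lower weight still on its post, and the marker head at about (431,350) with its pivot at (590,445); the pointer is hidden behind it. Let me measure the marker angle more precisely.

```bash
python3 - <<'E'
from h import *
from scipy.optimize import brentq
Z=np.load('lift.npz'); q=Z['q'].astype(int)
bowl=np.array([.597,.0255,0]); hinge=bowl-.06*ex+.155*ey+.105*ez
w=np.zeros(q.shape[:2]); red=np.clip(q[...,0]-np.maximum(q[...,1],q[...,2])-60,0,None); 
win=np.zeros_like(w);win[240:260,348:372]=1; r=red*win
vv,uu=np.mgrid[:480,:640]
c=np.array([(r*uu).sum(),(r*vv).sum()])/r.sum()
hd=r*(uu<=360); h=np.array([(hd*uu).sum(),(hd*vv).sum()])/hd.sum()
dk=np.clip(110-q.max(2),0,None)*((abs(uu-388)<4)&(abs(vv-269)<4)); p=np.array([(dk*uu).sum(),(dk*vv).sum()])/dk.sum()
# principal direction of red
X=np.c_[uu[r>0],vv[r>0]]-c; W=r[r>0]; ev=np.linalg.eigh((X*W[:,None]).T@X)[1][:,1]
print('red c',c,'head',h,'pivot',p,'slopes: head-pivot',(p-h)[1]/(p-h)[0],'c-pivot',(p-c)[1]/(p-c)[0],'axis',ev[1]/ev[0])
for x in(.03,.035,.04,.045): print(x,'pivot pred',proj('scene',hinge+x*ex))
for th in(.4,.45,.5,.55):
    f=lambda rr:np.array(proj('scene',hinge+.035*ex+rr*(-np.cos(th)*ey+np.sin(th)*ez)))
    a,b=f(0),f(.086); print(th,b,(a-b)[1]/(a-b)[0], np.linalg.norm(a-b))
# arm: angle check from the arm's yellow/white? top-cam hinge check via marker
for nm,z in(('scene',Z['e']),('top',Z['d'])):
    im=Z['q'] if nm=='scene' else Z['p']
    C=cloud(nm,z);m=(im[...,0].astype(int)-im.max(2)*0-np.maximum(im[...,1],im[...,2]).astype(int)>80)&(np.linalg.norm(C-hinge,axis=2)<.12)&(C[...,2]>.1)
    L=C[m]-hinge; print(nm,m.sum(),np.median(np.arctan2(L@ez,-L@ey)),np.argwhere(m).mean(0)[::-1])
E
```

```text
red c [358.52525253 251.03030303] head [356.41666667 249.54081633] pivot [387.11042945 269.53067485] slopes: head-pivot 0.6512677726286475 c-pivot 0.6472015851577889 axis 0.7266367687997827
0.03 pivot pred (np.float64(386.5203220477999), np.float64(269.1276157101758))
0.035 pivot pred (np.float64(386.004514210811), np.float64(270.3505896744731))
0.04 pivot pred (np.float64(385.48570129049574), np.float64(271.5803536524015))
0.045 pivot pred (np.float64(384.96386007478975), np.float64(272.8169570044323))
0.4 [353.52177978 251.97502739] 0.5657024450391335 37.32009278041603
0.45 [354.32206584 250.72169413] 0.6195510938328833 37.27024383395581
0.5 [355.20486238 249.51298377] 0.6765532941653074 37.186346590277886
0.55 [356.16838958 248.35220885] 0.7373069088731063 37.06916631733293
scene 53 0.48915507604676506 [358.43396226 251.13207547]
top 0 nan [nan nan]
  return _methods._mean(a, axis=axis, dtype=dtype,
  ret = ret.dtype.type(ret / rcount)
<stdin>:22: RuntimeWarning: Mean of empty slice.
  ret = um.true_divide(
```

```bash
python3 - <<'E'
from h import *
I=cv2.imread('pics/scene0.png')[:,:,::-1].astype(int)
bowl=np.array([.597,.0255,0]); hinge=bowl-.06*ex+.155*ey+.105*ez
def pt(x,r,h,th): return np.round(proj('scene',hinge+x*ex+r*(-np.cos(th)*ey+np.sin(th)*ez)+h*(np.sin(th)*ey+np.cos(th)*ez)),2)
print('pointer0',pt(.029,.081,0,0),'r.065',pt(.029,.065,0,0)); print(I[256:270,350:368].max(2))
print('posttop0',pt(0,.112,.078,0),'.4:',pt(0,.112,.078,.401),'handle end',pt(.075,.235,0,0),pt(-.075,.235,0,0),pt(.075,.235,0,.401))
Q=np.load('lift.npz')['q'].astype(int)
for J,(u,v) in((I,(346,226)),(Q,(362,215))):
    print((J.min(2))[v-5:v+6,u-6:u+7])
for J,(u,v) in((I,(287,259)),(Q,(293,229))): print(J.max(2)[v-8:v+9,u-9:u+10])
E
```

```text
pointer0 [353.01 262.18] r.065 [359.58 263.49]
[[156 158 157 157 157 157 156 156 157 164 167 164 157 156 164 188 203 195]
 [157 157 157 159 157 157 156 157 156 164 160 158 159 159 157 157 167 169]
 [157 158 156 158 156 158 158 158 162 164 149 128 127 137 154 162 160 153]
 [130 136 147 151 156 159 160 156 162 166 160 146 133 125 147 164 168 162]
 [105 111 122 132 133 130 138 146 156 162 165 164 158 151 158 166 168 171]
 [ 97  99 105 110  97  86  93 103 116 125 137 147 155 159 163 166 167 171]
 [101  97  98  95  86  69  59  63  71  79  92  96 106 120 136 149 162 168]
 [ 99 100  98  98  95  86  84  86  98 104  98  85  74  90 122 139 154 166]
 [ 97  97  97  95  97  98  93  98 103 116 129 130 127 132 145 152 161 163]
 [ 97  95  97  97  97  96  97  95  95 108 125 141 149 150 155 162 174 180]
 [ 96  96  97  96  98  96  96  95  96  96 103 123 142 153 154 162 172 181]
 [ 95  94  96  96  96  96  93  97  95  94  96 103 123 144 153 156 161 173]
 [ 99  99  97  98  97  96  98  96  92  95  94  93 102 122 143 153 155 160]
 [119 105  97  97  96  93  97  95  95  95  94  92  95 104 123 142 150 154]]
po
[... 3369 characters left out ...]
  53  43  43  42  57 109 163 190 194 193 195
  195]
 [197 199 199 201 197 182 142  85  59  51  55  95 150 187 196 197 195 195
  196]
 [199 198 198 200 199 195 182 151 117 100 112 146 181 197 197 197 197 196
  196]
 [198 197 199 199 198 200 198 188 175 167 171 184 197 197 196 198 197 198
  198]
 [200 198 199 198 200 200 199 198 198 196 196 198 197 198 198 197 198 198
  197]
 [201 199 199 200 199 201 200 200 199 200 199 197 198 197 198 197 197 199
  198]
 [199 199 200 201 199 198 199 200 198 199 196 196 197 194 196 197 197 197
  197]
 [200 199 200 202 202 198 199 199 199 199 197 196 194 196 197 197 198 196
  197]
 [199 199 200 198 200 199 199 199 200 199 197 196 196 196 197 198 196 195
  196]]
```

Request:
play_rows --pt "0 0 -0.4 0.017 0 0 -1" --pt "0 0 -0.9 0.038 0 0 -1" --pt "0 -0.05 -1.4 0.06 0 0 -1" --pt "0 -0.05 -1.8 0.077 0 0 -1" --pt "0 -0.05 -1.8 0.077 0 0 -1"

```text
clock: 20.65
position: [0.4703, -0.0071, 0.1976]
tool_rot: [-2.661, 0.001, 2.906]
force: [1.5, -7.0, -1.3]
grip_width: 0.0166
finger_force: 35.9
```

Request:
play_rows --pt "0 0 0 0 0 0 -1" --pt "0 0 0 0 0 0 -1" --pt "0 0 0 0 0 0 -1" --pt "0 0 0 0 0 0 -1" --pt "0 0 0 0 0 0 -1"

```text
clock: 21.15
position: [0.4703, -0.0072, 0.1973]
tool_rot: [-2.663, 0.001, 2.905]
force: [2.7, -6.0, -0.7]
grip_width: 0.0169
finger_force: 35.9
```

```bash
python3 - <<'E'
from h import *
q,e=grab('scene'); s=observe(); Q=q.astype(int); print(s['clock'],s['force'],s['moment'],s['grip_width'],s['finger_force'])
bowl=np.array([.597,.0255,0]); hinge=bowl-.06*ex+.155*ey+.105*ez
P=np.array(s['position'])+Ro.from_euler('xyz',s['tool_rot']).apply([0,0,-.0171]); L=P-hinge; print('theta tcp',np.arctan2(L@ez,-L@ey),np.hypot(L@ez,L@ey))
def pt(x,r,h,th): return np.round(np.array(proj('scene',hinge+x*ex+r*(-np.cos(th)*ey+np.sin(th)*ez)+h*(np.sin(th)*ey+np.cos(th)*ez)))+[1.2,-.65],2)
red=np.clip(Q[...,0]-np.maximum(Q[...,1],Q[...,2])-60,0,None); vv,uu=np.mgrid[:480,:640]; r=red*((abs(vv-250)<10)&(abs(uu-360)<12))
old=np.load('lift.npz')['q'].astype(int); ro=np.clip(old[...,0]-np.maximum(old[...,1],old[...,2])-60,0,None)*((abs(vv-250)<10)&(abs(uu-360)<12))
for k in(r,ro): print('red c',(k*uu).sum()/k.sum(),(k*vv).sum()/k.sum(),k.sum())
I=cv2.imread('pics/scene0.png')[:,:,::-1].astype(int);ri=np.clip(I[...,0]-np.maximum(I[...,1],I[...,2])-60,0,None)*((abs(vv-250)<10)&(abs(uu-360)<12));print('red0',(ri*uu).sum()/ri.sum(),(ri*vv).sum()/ri.sum(),ri.sum())
print('pred pointer tip/root',pt(.029,.081,0,.478),pt(.029,.065,0,.478),'marker',pt(.035,.086,0,.478),'handle end',pt(.075,.235,0,.478),'post',pt(0,.112,.078,.478))
print(Q[242:264,350:374].max(2)); print(red[242:264,350:374])
E
```

```text
21.2 [ 2.07009834 -4.43462892 -0.81705259] [-0.37132792 -0.50916748  0.46225927] 0.016722155337827328 35.89949190616608
theta tcp 0.4757316913234056 0.2347060625501801
red c 358.9458791208791 251.32994505494506 3640
red c 358.52525252525254 251.03030303030303 3366
red0 358.4562572421784 251.13441483198147 3452
pred pointer tip/root [358.55 249.17] [364.35 252.95] marker [356.01 249.39] handle end [295.26 222.75] post [367.01 212.6 ]
[[171 174 169 164 164 161 161 162 163 162 164 162 164 159 136 125 128 129
  130 129 130 140 145 161]
 [158 183 185 173 166 164 161 163 160 161 163 161 171 171 165 149 124 127
  131 138 143 159 167 173]
 [169 195 201 192 175 166 162 163 162 163 160 163 162 165 170 173 149 126
  132 152 163 168 173 176]
 [197 208 211 208 189 168 160 160 162 162 162 161 162 159 164 169 162 149
  154 168 163 150 161 173]
 [210 214 213 203 169 201 176 158 163 163 160 163 162 160 163 161 162 165
  169 174 164 135 143 167]
 [209 201 195 168 209 235 227 200 163 166 162 164 161 162 161 164 169 162
  164 172 171 147 127 152]
 [185 185 166 126 185 217 232 234 228 200 161 164 165 165
[... 3082 characters left out ...]
 0   0   0   0   0   0   0   0   0   0   0   0   0   0   7  18   0
    0   0   0   0   0   0]
 [  0   0   0   0   0   0   0   0   0   0   0   0   0   0   0   0   0   0
    0   0   0   0   0   0]
 [  0   0   0   0   0   0   0   0   0   0   0   0   0   0   0   0   0   0
    0   0   0   0   0   0]
 [  0   0   0   0   0   0   0   0   0   0   0   0   0   0   0   0   0   0
    0   0   0   0   0   0]
 [  0   0   0   0   0   0   0   0   0   0   0   0   0   0   0   0   0   0
    0   0   0   0   0   0]
 [  0   0   0   0   0   0   0   0   0   0   0   0   0   0   0   0   0   0
    0   0   0   0   0   0]
 [  0   0   0   0   0   0   0   0   0   0   0   0   0   0   0   0   0   0
    0   0   0   0   0   0]]
```

```bash
python3 -c "
from workcell import bot
print(bot.job_done())"
```

```text
the job is handed in; nothing more can be done
None
```

The job is handed in at about 21 s of the 72 s limit: the two upper weights lie flat side by side in the tray, the lowest is still on the post, and the gripper is holding the arm at the red marker, at about 0.476 rad against a marker I measured at 0.47–0.48 rad.

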